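# Find the tin with the brass keyboard weight by hefting

### The arm

A 6-joint arm with a two-finger parallel gripper is mounted at the origin on the work surface. World frame = base frame: x ahead of the robot, y to its left, z up, the work surface at z = 0. Lengths are in m, angles in rad, forces in N, time in s.
With the tool pointing down it reaches from about 0.325 to 0.775 m from the base axis. Payload 5.5 kg.
Tool frame: the origin (TCP) lies on the mounting face of the last link; the fingertips stand 182 mm ahead of it and the grasp point (between the pads) lies 163 mm ahead of it; z points along the fingers, x is the direction in which the jaws open and shut, and the axes are right-handed (so a half turn about z gives the same grasp; the last joint's range is limited). The gripper opens to 88 mm and grips with 3 to 60 N. Pads are 20 mm wide; open, the fingers measure 115 mm over their backs; the gripper's body (75 mm by 178 mm) begins 61 mm behind the grasp point.
Start: joints at [-1.188, 0.091, 1.231, -0, 1.82, -0.057], TCP at [0.255, -0.543, 0.405] pointing down, gripper open.
Joint ranges: [-2.87, 2.87], [-0.86, 2.18], [0.17, 2.46], [-1.51, 4.65], [0.06, 2.69], [-2.65, 2.65]. Speed limits (rad/s): [2.57, 2.57, 3.01, 3.14, 3.14, 3.14].

### API

Orientations are given as a unit quaternion [w, x, y, z].
In Python, from bench import sensors, eyes, order, finder gives the robot as it stands.
- The arm moves only by the shell command python3 -m pendant 'ROWS' [FORCE]. ROWS is JSON, a list of rows, each an object with "linear": the shift along the tool's x, y, z in m, a list of three; "angular": the turn, a rotation vector about the tool's x, y, z in rad, a list of three; "jaw": the closure, from 0 (fully open) to 1 (shut). A call has 1 to 20 rows; each row shifts and turns the commanded pose from where the row before left it, along the tool's axes as they then stand; what a row does not reach is not made up. A row lasts 1/10 s, in which the tool goes at most 50 mm and 8.59 degrees, less where a joint would pass 70% of its speed; a pose out of reach is approached as far as the arm can. A call with a gripper value outside its range is refused whole. The fingers move at their own pace and stop on an object; FORCE is the grip in N (left out, the last holds). Time passes only in rows, so rows that do not move let the fingers close. It gives the time, the measured TCP pose, the force and the opening at its end, in the units of the state.
- sensors.observe(): the state, without advancing time (a new reading comes with each control period).
- eyes.grab_frame(name): name is "scene" or "top" or "wrist"; returns a dict with "frame" (480x640x3 uint8, red, green, blue), "K" (3x3 intrinsics, pixels), "R" (3x3) and "t" (3): a world point X has camera coordinates R X + t. Camera axes: x right, y down, z forward; pixel columns grow to the right and rows downward; lengths in m; the calibration is good to about 2 mm. The wrist camera is an equidistant fisheye: a pixel r from the principal point sees the ray r / f radians off the axis. A picture is of the moment at which its call begins. There is no depth.
- order.finish_job(): hands the job in, once; it reports no verdict.
Trained networks look in a picture, given as the dict that the camera call returned (one of the last four; its "shot" number tells which), for a name from the list of things; names that differ only in an ending like _2 or _b are one class to them, and where a whole thing is asked for, a point or a joint stands for the part that bears it (a point fixed in the world has none). Each returns a list of dicts, best first, with "score" (0 to 1); they miss things now and then, are a little off and sometimes report something else, mostly with a low value. They report only what shows in the picture. A call takes as long as a camera call. They do not tell look-alikes from the thing itself.
- finder.find_in(picture, thing): "box" ([left, top, right, bottom] in pixels, round what is visible of it).
The state is a dict: "time": time; "qpos": joint angles; "joint_vel": joint speeds; "joint_torque": joint torques, N m; "eef_pos": TCP position; "orientation": TCP orientation; "force": force on the tool from outside, world axes, zero at the start; "wrist_torque": the same for the moment, N m; "gripper_width": opening from 0.0 (shut) to 1.0 (fully open).
Only numpy, scipy, OpenCV 4.12 (cv2) and the standard library are available. Lean on these libraries where they do the work, as an engineer would, in place of code of your own. Each camera call takes 0.05 s, during which the arm holds its last target.

### The job

One of the three identical closed tins on the desk holds a brass keyboard weight, the other two only keycaps. Heft them one at a time, beginning with the one nearest the acrylic trays and ending with the one nearest the pen cup and cat, lifting each a few centimetres clear of the desk with a light grip (no more than about 15 N, the thin tins dent) and setting it back upright where it stood without dropping it. Then hold the heaviest one up, upright and still, its underside at least 10 cm above the desk, and finish while holding it there, with the other two standing in their places and the cat, pen cup and fidget cube left alone.

Things in the scene. Friction and masses are not known exactly. Their poses are not given: they have to be found in the camera images.
- tin_a: closed, lidded square tin of plain aluminium, 60 x 60 x 50 mm high (lid edge 61), flat upright sides; the left tin, nearest the trays, to be hefted first. Origin at the centre of its underside, z up, x and y square to its sides. Any of the three may be the heavy one: 0.42 to 0.58 kg in all; the other two 0.13 to 0.22 kg. Load near the middle. A grip of 8 N lifts it, up to 15 N a side is safe, well over 20 N dents it.
- tin_b: closed, lidded square tin of plain aluminium, 60 x 60 x 50 mm high (lid edge 61), flat upright sides; the middle tin, to be hefted second. Origin at the centre of its underside, z up, x and y square to its sides. Looks exactly like the other tins and may be the heavy one.
- tin_c: closed, lidded square tin of plain aluminium, 60 x 60 x 50 mm high (lid edge 61), flat upright sides; the right tin, nearest the pen cup and the cat, to be hefted third. Origin at the centre of its underside, z up, x and y square to its sides. Looks exactly like the other tins and may be the heavy one.
- desk: the grey painted steel desk; its flat top, on which all stands, is at height 0
- trays: bystander, fixed: three stacked tiers of clear acrylic trays, 220 x 170 mm and 162 mm high, with black keycaps, at the left; origin at the centre of its underside
- fidget_cube: bystander: yellow 34 mm plastic fidget cube lying in the top tray; origin at the centre of its underside
- pen_cup: bystander: round stainless steel pen cup, 76 mm across, 100 mm high, with pens reaching to 150 mm, at the right; origin at the centre of its underside
- cat: bystander: small white ceramic cat figurine, 56 mm across, 96 mm high, at the right; origin at the centre of its underside
Not all that is in view belongs to the job. What is shaped like the tin_a but green or red is not meant.

How it is judged:
On the way, in this order (a step that is already met when the one before it is completed fails the run):
1. the left tin is lifted clear of the desk (height (world z) of tin_a above 0.02 m and contact force between the fingers and tin_a above 0.3 N), for 0.2 s.
2. the middle tin is lifted clear of the desk (height (world z) of tin_b above 0.02 m and contact force between the fingers and tin_b above 0.3 N), for 0.2 s.
3. the right tin is lifted clear of the desk (height (world z) of tin_c above 0.02 m and contact force between the fingers and tin_c above 0.3 N), for 0.2 s.
At the end, for the whole second after the job is handed in: The heaviest tin is held up by the fingers alone, its underside at least 9.5 cm above the desk, within 0.35 rad of upright and still; the other two (each pressing on the desk with less than 3 N, which only the light ones do) stand upright on the desk, untouched, within 6 cm of where they started (((height (world z) of tin_a above 0.095 m and angle between tin_a's own z axis and vertical below 0.35 rad and linear speed of tin_a below 0.05 m/s and contact force between the fingers and tin_a above 0.5 N and contact force between tin_a and desk below 0.05 N and height (world z) of each of tin_b, tin_c below 0.008 m and angle between each of tin_b, tin_c's own z axis and vertical below 0.1 rad and distance of each of tin_b, tin_c from where it was at the start of the episode below 0.06 m and linear speed of each of tin_b, tin_c below 0.03 m/s and contact force between tin_b and desk between 0.4 and 3 N and contact force between the fingers and tin_b below 0.1 N and contact force between tin_c and desk between 0.4 and 3 N and contact force between the fingers and tin_c below 0.1 N) or (height (world z) of tin_b above 0.095 m and angle between tin_b's own z axis and vertical below 0.35 rad and linear speed of tin_b below 0.05 m/s and contact force between the fingers and tin_b above 0.5 N and contact force between tin_b and desk below 0.05 N and height (world z) of each of tin_a, tin_c below 0.008 m and angle between each of tin_a, tin_c's own z axis and vertical below 0.1 rad and distance of each of tin_a, tin_c from where it was at the start of the episode below 0.06 m and linear speed of each of tin_a, tin_c below 0.03 m/s and contact force between tin_a and desk between 0.4 and 3 N and contact force between the fingers and tin_a below 0.1 N and contact force between tin_c and desk between 0.4 and 3 N and contact force between the fingers and tin_c below 0.1 N) or (height (world z) of tin_c above 0.095 m and angle between tin_c's own z axis and vertical below 0.35 rad and linear speed of tin_c below 0.05 m/s and contact force between the fingers and tin_c above 0.5 N and contact force between tin_c and desk below 0.05 N and height (world z) of each of tin_a, tin_b below 0.008 m and angle between each of tin_a, tin_b's own z axis and vertical below 0.1 rad and distance of each of tin_a, tin_b from where it was at the start of the episode below 0.06 m and linear speed of each of tin_a, tin_b below 0.03 m/s and contact force between tin_a and desk between 0.4 and 3 N and contact force between the fingers and tin_a below 0.1 N and contact force between tin_b and desk between 0.4 and 3 N and contact force between the fingers and tin_b below 0.1 N))); the arm keeps its last pose, push and grip.
It fails at once if a tin squeezed or pressed too hard by the fingers (contact force between the fingers and tin_a above 45 N or contact force between the fingers and tin_b above 45 N or contact force between the fingers and tin_c above 45 N).
It fails at once if a tin dropped from more than 2 cm ((height (world z) of tin_a above 0.02 m and contact force between the fingers and tin_a below 0.02 N) or (height (world z) of tin_b above 0.02 m and contact force between the fingers and tin_b below 0.02 N) or (height (world z) of tin_c above 0.02 m and contact force between the fingers and tin_c below 0.02 N)).
It fails at once if a tin tipped over (angle between any of tin_a, tin_b, tin_c's own z axis and vertical above 0.7 rad).
It fails at once if the fidget cube, pen cup or cat disturbed (distance of any of fidget_cube, pen_cup, cat from where it was at the start of the episode above 0.02 m).
It also fails if it takes over 72 s, if anything falls off the work surface, if the arm or the gripper's body presses on something with over 40 N, if the wrist force passes 120 N, or if a joint passes its speed limit or range.

## Working session

There is one attempt and no reset: what is moved stays moved. The work goes in short steps, Python scripts to look and compute and a shell command to move; the robot and the scene stay as the last step left them, time stands still between calls to the robot, and variables do not carry over. Pictures are saved under pics/ and viewed, and the job is handed in when it is done.

```bash
ls; mkdir -p pics
python3 - <<'E'
from bench import sensors, eyes, finder
import cv2
print(sensors.observe())
for n in ["scene","top"]:
    p=eyes.grab_frame(n)
    print(n,p["K"],p["R"],p["t"])
    im=cv2.cvtColor(p["frame"],cv2.COLOR_RGB2BGR)
    for th in ["tin_a","pen_cup","cat","trays"]:
        for d in finder.find_in(p,th): print(th,d)
    cv2.imwrite(f"pics/{n}0.png",im)
E
```

```text
pics
{'time': 0.0, 'qpos': array([-1.18773712e+00,  9.18772980e-02,  1.23185189e+00,  6.47883295e-06,
        1.81980396e+00, -5.66679487e-02]), 'joint_vel': array([ 0.00022472,  0.00073134,  0.00088493, -0.00091791, -0.00066696,
       -0.00046144]), 'joint_torque': array([-2.66514317e-04, -4.46445644e+01, -4.06453335e+01,  6.97881170e-02,
        2.91222957e-02, -1.19968404e-04]), 'eef_pos': array([ 0.25545595, -0.54297151,  0.4035147 ]), 'orientation': array([-5.68037548e-04,  8.44302284e-01, -5.35866319e-01, -7.86589666e-04]), 'force': array([-0.09652988, -0.88287165, -0.99693565]), 'wrist_torque': array([ 0.00096009, -0.00550744,  0.03420572]), 'gripper_width': 1.0012119805576505}
scene [[442.650987     0.         319.94885836]
 [  0.         442.650987   238.24594073]
 [  0.           0.           1.        ]] [[-0.44202912  0.89697414 -0.00690307]
 [ 0.50973458  0.24485008 -0.82475396]
 [-0.73809276 -0.368084   -0.5654496 ]] [ 0.1833572  -0.17283503  1.46026681]
tin_a {'box': [319.2, 296.0, 357.6, 334.7], 'score': 0.94}
tin_a {'box': [200.6, 239.1, 235.8, 271.1], 'score': 0.88
[... 649 characters left out ...]
 -0.97732736]] [-0.00873739  0.53993646  1.19166924]
tin_a {'box': [265.7, 266.9, 292.9, 297.8], 'score': 0.98}
tin_a {'box': [258.9, 224.3, 283.1, 248.4], 'score': 0.9}
tin_a {'box': [278.2, 190.6, 309.2, 216.6], 'score': 0.82}
tin_a {'box': [314.6, 249.5, 336.5, 274.5], 'score': 0.72}
tin_a {'box': [407.4, 228.9, 429.7, 250.0], 'score': 0.66}
tin_a {'box': [218.1, 213.6, 244.9, 235.9], 'score': 0.61}
tin_a {'box': [323.4, 198.3, 354.2, 231.1], 'score': 0.6}
pen_cup {'box': [474.1, 201.1, 517.7, 245.1], 'score': 0.61}
pen_cup {'box': [101.2, 151.6, 195.9, 253.3], 'score': 0.39}
cat {'box': [483.2, 275.0, 510.4, 299.8], 'score': 0.96}
trays {'box': [99.5, 152.1, 194.9, 256.0], 'score': 0.76}
```

View pics/scene0.png

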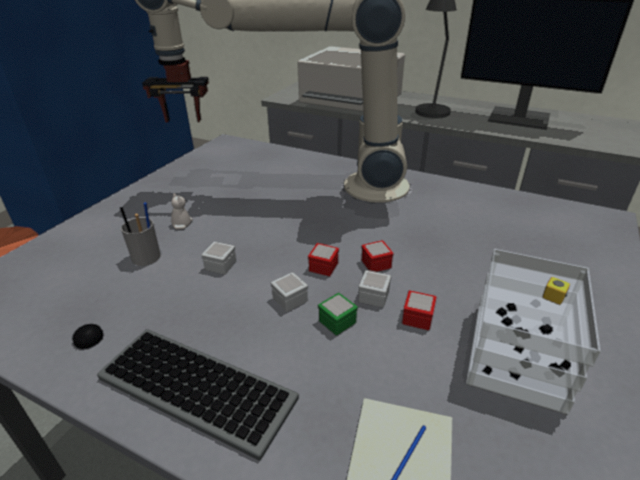

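View pics/top0.png

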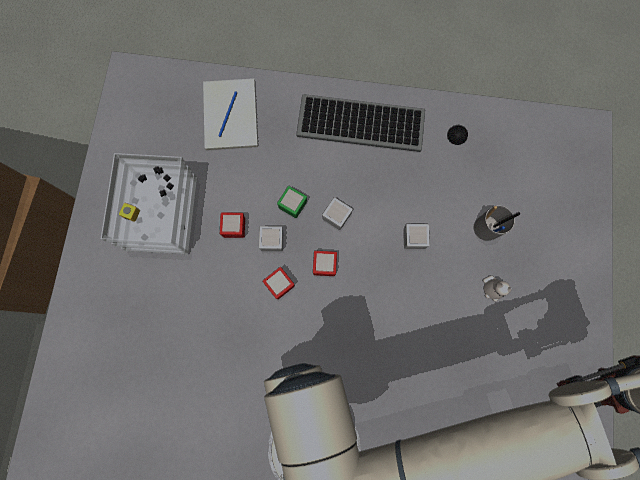

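Seven tin-shaped objects show in the top view. The plain aluminium ones are at (271,237), (338,212) and (417,235), which are tin_a, b and c from left to right. The red ones at (232,224), (279,283), (325,262) and the green one at (292,201) are look-alikes. I'll enlarge a crop to confirm.

Run:
```python
import cv2
im=cv2.imread("pics/top0.png")[185:305,210:440]
cv2.imwrite("pics/crop0.png",cv2.resize(im,None,fx=3.4,fy=3.4,interpolation=cv2.INTER_CUBIC))
```

```text
(no output)
```

View pics/crop0.png

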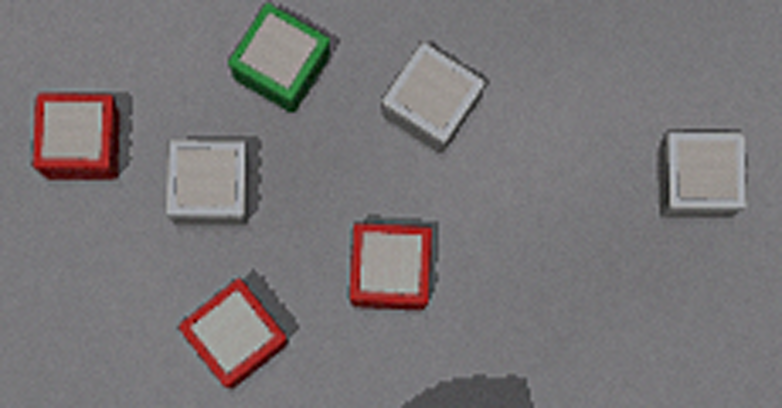

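The crop confirms the three plain tins, at crop (207,180), (433,95) and (705,172). Next I'll fit their poses.

```bash
cat > h.py <<'E'
import numpy as np, cv2
from scipy.optimize import minimize
def proj(p,X):
    c=X@p["R"].T+p["t"]; u=c[:,:2]/c[:,2:]; return u*[p["K"][0,0],p["K"][1,1]]+[p["K"][0,2],p["K"][1,2]]
def back(p,uv,z):
    K,R,t=p["K"],p["R"],p["t"]; d=R.T@np.linalg.inv(K)@np.array([uv[0],uv[1],1.]); o=-R.T@t
    return o+d*(z-o[2])/d[2]
def lidmask(p):
    f=p["frame"].astype(int); b=f.mean(2); s=f.max(2)-f.min(2)
    return ((b>p.get("thr",150))&(s<45)).astype(np.uint8)
def sq(x,y,a,h=.0305,z=.05):
    c,s=np.cos(a),np.sin(a); q=np.array([[1,1],[-1,1],[-1,-1],[1,-1]])*h
    return np.c_[q@np.array([[c,s],[-s,c]])+[x,y],np.full(4,z)]
def fit(p,mask,x0,S=8):
    u=proj(p,sq(*x0)).mean(0).astype(int); o=u-30
    m=cv2.resize(mask[o[1]:o[1]+60,o[0]:o[0]+60].astype(np.float32),None,fx=S,fy=S,interpolation=cv2.INTER_LINEAR)
    def cost(v):
        q=(proj(p,sq(*v))-o+.5)*S; r=np.zeros(m.shape,np.uint8); cv2.fillPoly(r,[np.round(q*16).astype(int)],1,shift=4)
        return np.abs(r-m).sum()/r.sum()
    best=None
    for a in np.arange(0,np.pi/2,np.pi/16):
        r=minimize(cost,[x0[0],x0[1],a],method="Nelder-Mead",options=dict(initial_simplex=np.array([x0[0],x0[1],a])+np.array([[0,0,0],[.008,0,0],[0,.008,0],[0,0,.2]])))
        if best is None or r.fun<best.fun: best=r
    return best
E
python3 - <<'E'
from bench import eyes
from h import *
ps={n:eyes.grab_frame(n) for n in["top","scene"]}
g={"top":[(271,237),(338,212),(417,235)],"scene":[(375,281),(289,285),(219,250)]}
tiles=[]
for n,p in ps.items():
    b=p["frame"].mean(2)
    for (u,v) in g[n]:
        print(n,u,v,"lid",b[v-3:v+4,u-3:u+4].mean(), "row",b[v,u-22:u+23:2].astype(int))
    m=lidmask(p)
    for k,(u,v) in enumerate(g[n]):
        r=fit(p,m,back(p,(u,v),.05)[:2]); print(n,"abc"[k],r.x.round(4),r.fun.round(3))
        im=cv2.cvtColor(p["frame"],cv2.COLOR_RGB2BGR)[v-30:v+30,u-30:u+30]; im=cv2.resize(im,None,fx=4,fy=4)
        mm=cv2.resize(m[v-30:v+30,u-30:u+30]*255,None,fx=4,fy=4,interpolation=0)
        q=(proj(p,sq(*r.x))-[u-30,v-30]+.5)*4
        for z in(im,): cv2.polylines(z,[q.astype(int)],True,(0,0,255),1)
        tiles.append(np.vstack([im,cv2.cvtColor(mm,cv2.COLOR_GRAY2BGR)]))
    for th in ["pen_cup","cat"]:
        pass
cv2.imwrite("pics/fit0.png",cv2.resize(np.hstack(tiles),(800,267)))
p=ps["top"]
print("cup top",back(p,(496,223),.1),"cat",back(p,(497,288),.06))
for n,uv in[("r1",(232,224)),("g",(292,201)),("r2",(279,283)),("r3",(325,262))]: print(n,back(p,uv,.05).round(3))
E
```

```text
top 271 237 lid 151.57142857142858 row [119 123 118 118 117 141 128 152 152 148 147 149 152 153 152 147 172  64
  75 117 118 115 114]
top 338 212 lid 148.93197278911563 row [119 119 119 116 159 163 148 146 152 149 150 152 150 146 151 153 164 131
 122 121 125 123 122]
top 417 235 lid 147.50340136054422 row [118 118 118 118  91  51 170 137 148 149 152 149 148 150 148 145 160 116
 122 125 122 123 125]Traceback (most recent call last):
  File "<stdin>", line 12, in <module>
  File "h.py", line 15, in fit
    u=proj(p,sq(*x0)).mean(0).astype(int); o=u-30
             ~~^^^^^
TypeError: sq() missing 1 required positional argument: 'a'
```

Threshold should be about 135, with small holes closed.

```bash
sed -i 's/u=proj(p,sq(\*x0))/u=proj(p,sq(x0[0],x0[1],0))/; s/"thr",150/"thr",134/; s/    return ((b>p.*/    return cv2.morphologyEx(((b>p.get("thr",134))\&(s<45)).astype(np.uint8),cv2.MORPH_CLOSE,np.ones((3,3),np.uint8))/' h.py
cat > meas.py <<'E'
from bench import eyes
from h import *
ps={n:eyes.grab_frame(n) for n in["top","scene"]}
g={"top":[(271,237),(338,212),(417,235)],"scene":[(375,281),(289,285),(219,250)]}
tiles=[]
for n,p in ps.items():
    m=lidmask(p)
    for k,(u,v) in enumerate(g[n]):
        b=p["frame"].mean(2)
        if n=="scene": print("col",b[v-14:v+32:2,u].astype(int))
        r=fit(p,m,back(p,(u,v),.05)[:2]); print(n,"abc"[k],r.x.round(4),r.fun.round(3))
        im=cv2.cvtColor(p["frame"],cv2.COLOR_RGB2BGR)[v-30:v+30,u-30:u+30]; im=cv2.resize(im,None,fx=4,fy=4)
        mm=cv2.resize(m[v-30:v+30,u-30:u+30]*255,None,fx=4,fy=4,interpolation=0)
        q=(proj(p,sq(*r.x))-[u-30,v-30]+.5)*4
        cv2.polylines(im,[q.astype(int)],True,(0,0,255),1)
        tiles.append(np.vstack([im,cv2.cvtColor(mm,cv2.COLOR_GRAY2BGR)]))
cv2.imwrite("pics/fit0.png",cv2.resize(np.hstack(tiles),(800,267)))
p=ps["top"]
print("cup top",back(p,(496,223),.1),"cat",back(p,(497,288),.06))
for n,uv in[("r1",(232,224)),("g",(292,201)),("r2",(279,283)),("r3",(325,262))]: print(n,back(p,uv,.05).round(3))
E
python3 meas.py
```

```text
top a [0.5146 0.1822 0.1104] 0.119
top b [0.6062 0.0151 1.1222] 0.084
top c [ 0.5713 -0.2047  1.7019] 0.071
col [ 37  31  80 160 142 143 145 144 147 145 155 156  87  88  97  87  84  86
  84  80  72  72  93]
scene a [0.5145 0.1851 1.7129] 0.234
col [119 145 159 140 144 145 144 142 145 145 161 174 112  81  88  81  80  79
  80  76  83 118 121]
scene b [0.6057 0.0172 1.0997] 0.067
col [118 117 118 139 153 142 144 144 146 143 152 155  87  91  92  83  83  87
  81  73  75 118 122]
scene c [ 0.5714 -0.2012  0.117 ] 0.076
cup top [ 0.61511949 -0.39205563  0.1       ] cat [ 0.45473271 -0.41754562  0.06      ]
r1 [0.535 0.288 0.05 ]
g [0.619 0.138 0.05 ]
r2 [0.396 0.141 0.05 ]
r3 [0.466 0.03  0.05 ]
```

View pics/fit0.png

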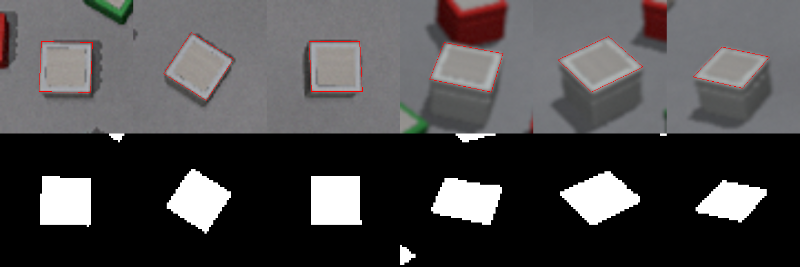

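Both views agree to about 3 mm: a (0.5145, 0.184, yaw 0.125), b (0.606, 0.016, 1.11), c (0.571, -0.203, 0.124). All are within reach. I'll grasp a and c with the jaws along yaw about 0.125 and b along -0.46, which keeps clear of the neighbours. First I'll turn the tool.

```bash
cat > need.py <<'E'
import sys,numpy as np
from bench import sensors
from scipy.spatial.transform import Rotation as Ro
x,y,z,yaw=map(float,sys.argv[1:5])
s=sensors.observe(); w=s["orientation"]; R=Ro.from_quat([w[1],w[2],w[3],w[0]]).as_matrix()
T=np.array([[np.cos(yaw),np.sin(yaw),0],[np.sin(yaw),-np.cos(yaw),0],[0,0,-1]])
d=np.array([x,y,z])-s["eef_pos"]
print("t",s["time"],"eef",s["eef_pos"].round(4),"F",s["force"].round(2),"w",round(s["gripper_width"],3))
print("rot(tool)",Ro.from_matrix(R.T@T).as_rotvec().round(4),"shift now-axes",(R.T@d).round(4),"shift target-axes",(T.T@d).round(4))
E
python3 -m pendant '[{"linear":[0,0,0],"angular":[0,0,-0.14],"jaw":0},{"linear":[0,0,0],"angular":[0,0,-0.14],"jaw":0},{"linear":[0,0,0],"angular":[0,0,-0.14],"jaw":0},{"linear":[0,0,0],"angular":[0,0,-0.14],"jaw":0},{"linear":[0,0,0],"angular":[0,0,-0.14],"jaw":0},{"linear":[0,0,0],"angular":[0,0,-0.14],"jaw":0},{"linear":[0,0,0],"angular":[0,0,-0.14],"jaw":0},{"linear":[0,0,0],"angular":[0,0,-0.14],"jaw":0},{"linear":[0,0,0],"angular":[0,0,-0.14],"jaw":0},{"linear":[0,0,0],"angular":[0,0,0],"jaw":0},{"linear":[0,0,0],"angular":[0,0,0],"jaw":0}]' 12
python3 need.py .5145 .184 .40 .125
```

```text
time: 1.8
eef_pos: [0.2555, -0.5429, 0.4047]
orientation: [0.0, 0.998, 0.063, 0.0]
force: [0.3, 0.7, 0.5]
gripper_width: 0.999
t 1.8 eef [ 0.2555 -0.5429  0.4047] F [0.28 0.7  0.45] w 0.999
rot(tool) [ 0.0001 -0.      0.0003] shift now-axes [ 0.3478 -0.6888  0.0046] shift target-axes [ 0.3476 -0.6889  0.0047]
```

```bash
python3 -m pendant '[{"linear":[0.0217,-0.043,0],"angular":[0,0,0],"jaw":0},{"linear":[0.0217,-0.043,0],"angular":[0,0,0],"jaw":0},{"linear":[0.0217,-0.043,0],"angular":[0,0,0],"jaw":0},{"linear":[0.0217,-0.043,0],"angular":[0,0,0],"jaw":0},{"linear":[0.0217,-0.043,0],"angular":[0,0,0],"jaw":0},{"linear":[0.0217,-0.043,0],"angular":[0,0,0],"jaw":0},{"linear":[0.0217,-0.043,0],"angular":[0,0,0],"jaw":0},{"linear":[0.0217,-0.043,0],"angular":[0,0,0],"jaw":0},{"linear":[0.0217,-0.043,0],"angular":[0,0,0],"jaw":0},{"linear":[0.0217,-0.043,0],"angular":[0,0,0],"jaw":0},{"linear":[0.0217,-0.043,0],"angular":[0,0,0],"jaw":0},{"linear":[0.0217,-0.043,0],"angular":[0,0,0],"jaw":0},{"linear":[0.0217,-0.043,0],"angular":[0,0,0],"jaw":0},{"linear":[0.0217,-0.043,0],"angular":[0,0,0],"jaw":0},{"linear":[0.0217,-0.043,0],"angular":[0,0,0],"jaw":0},{"linear":[0.0217,-0.043,0],"angular":[0,0,0],"jaw":0},{"linear":[0,0,0.03],"angular":[0,0,0],"jaw":0},{"linear":[0,0,0.03],"angular":[0,0,0],"jaw":0},{"linear":[0,0,0.03],"angular":[0,0,0],"jaw":0},{"linear":[0,0,0],"angular":[0,0,0],"jaw":0}]'
python3 need.py .5145 .184 .193 .125
python3 - <<'E'
from bench import eyes
import cv2
p=eyes.grab_frame("wrist"); print(p["K"][0])
cv2.imwrite("pics/w1.png",cv2.cvtColor(p["frame"],cv2.COLOR_RGB2BGR))
E
```

```text
time: 3.8
eef_pos: [0.5104, 0.184, 0.3095]
orientation: [0.001, 0.998, 0.063, -0.004]
force: [0.5, 0.6, -0.6]
gripper_width: 1.002
t 3.8 eef [0.5104 0.184  0.3095] F [ 0.52  0.58 -0.62] w 1.002
rot(tool) [0.0014 0.0086 0.0016] shift now-axes [0.0051 0.0003 0.1165] shift target-axes [0.0041 0.0005 0.1165]
[371.64829954   0.         323.02324626]
```

View pics/w1.png

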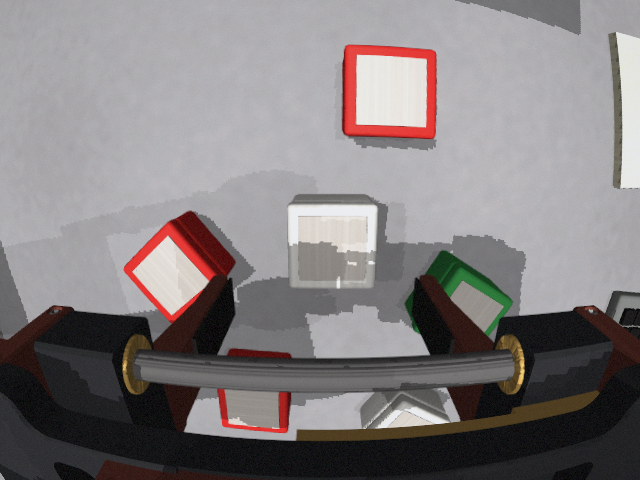

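The wrist view shows the plain tin at (333,243), square to the jaws, with the fingers at about x=220 and 430. I'll check its centre through the fisheye model and then descend.

```bash
cat > wr.py <<'E'
import sys,numpy as np
from bench import eyes
def ray(p,uv,z):
    K,R,t=p["K"],p["R"],p["t"]; v=(np.array(uv)-[K[0,2],K[1,2]])/K[0,0]; r=np.linalg.norm(v)
    d=R.T@np.r_[np.sin(r)*v/r,np.cos(r)]; o=-R.T@t; return (o+d*(z-o[2])/d[2])
E
python3 - <<'E'
from wr import *
p=eyes.grab_frame("wrist")
c=[ray(p,u,.05) for u in[(289,205),(377,205),(377,288),(289,288)]]
print(np.round(c,4),np.mean(c,0), [np.linalg.norm(c[i]-c[i-1]).round(4) for i in range(4)])
E
python3 need.py .5145 .184 .193 .125
```

```text
[[0.4828 0.2113 0.05  ]
 [0.541  0.2189 0.05  ]
 [0.5512 0.1595 0.05  ]
 [0.4888 0.1515 0.05  ]] [0.51595208 0.18528355 0.05      ] [np.float64(0.0601), np.float64(0.0588), np.float64(0.0603), np.float64(0.063)]
t 3.9 eef [0.5112 0.184  0.315 ] F [0.3  0.69 0.96] w 0.997
rot(tool) [0.0001 0.0007 0.0022] shift now-axes [0.0034 0.0004 0.122 ] shift target-axes [0.0033 0.0004 0.122 ]
```

The wrist view gives (0.516, 0.185), which agrees. I'll descend and then close at 12 N.

```bash
python3 -m pendant '[{"linear":[0.0035,0,0.03],"angular":[0,0,0],"jaw":0},{"linear":[0,0,0.03],"angular":[0,0,0],"jaw":0},{"linear":[0,0,0.03],"angular":[0,0,0],"jaw":0},{"linear":[0,0,0.02],"angular":[0,0,0],"jaw":0},{"linear":[0,0,0.012],"angular":[0,0,0],"jaw":0},{"linear":[0,0,0],"angular":[0,0,0],"jaw":0},{"linear":[0,0,0],"angular":[0,0,0],"jaw":0},{"linear":[0,0,0],"angular":[0,0,0],"jaw":0}]' 12
python3 need.py .5145 .184 .193 .125
python3 -m pendant '[{"linear":[0,0,0],"angular":[0,0,0],"jaw":1},{"linear":[0,0,0],"angular":[0,0,0],"jaw":1},{"linear":[0,0,0],"angular":[0,0,0],"jaw":1},{"linear":[0,0,0],"angular":[0,0,0],"jaw":1},{"linear":[0,0,0],"angular":[0,0,0],"jaw":1},{"linear":[0,0,0],"angular":[0,0,0],"jaw":1},{"linear":[0,0,0],"angular":[0,0,0],"jaw":1},{"linear":[0,0,0],"angular":[0,0,0],"jaw":1}]' 12
```

```text
time: 4.7
eef_pos: [0.5155, 0.1846, 0.1949]
orientation: [-0.0, 0.998, 0.064, 0.002]
force: [-1.1, 0.0, 0.8]
gripper_width: 0.999
t 4.7 eef [0.5155 0.1846 0.1949] F [-1.13  0.02  0.84] w 0.999
rot(tool) [-0.0006 -0.0034  0.0037] shift now-axes [-0.001   0.0005  0.0019] shift target-axes [-0.001   0.0005  0.0019]
time: 5.5
eef_pos: [0.5147, 0.1845, 0.1928]
orientation: [-0.0, 0.998, 0.064, 0.0]
force: [-0.5, -0.2, 1.9]
gripper_width: 0.684
```

The opening of 0.684 is about 60 mm, so the tin is gripped. Lifting 4.5 cm.

```bash
python3 -m pendant '[{"linear":[0,0,-0.01],"angular":[0,0,0],"jaw":1},{"linear":[0,0,-0.015],"angular":[0,0,0],"jaw":1},{"linear":[0,0,-0.01],"angular":[0,0,0],"jaw":1},{"linear":[0,0,-0.01],"angular":[0,0,0],"jaw":1},{"linear":[0,0,0],"angular":[0,0,0],"jaw":1},{"linear":[0,0,0],"angular":[0,0,0],"jaw":1},{"linear":[0,0,0],"angular":[0,0,0],"jaw":1},{"linear":[0,0,0],"angular":[0,0,0],"jaw":1},{"linear":[0,0,0],"angular":[0,0,0],"jaw":1}]' 12
cat > heft.py <<'E'
from bench import sensors,eyes
import numpy as np,cv2,sys
F=[];T=[]
for i in range(4):
    p=eyes.grab_frame("scene"); s=sensors.observe(); F.append(s["force"]); T.append(s["joint_torque"][1:3])
print(np.mean(F,0).round(2),np.std(F,0).round(2),np.mean(T,0).round(2),s["time"],s["eef_pos"],s["gripper_width"])
cv2.imwrite(sys.argv[1],cv2.cvtColor(p["frame"],cv2.COLOR_RGB2BGR))
E
python3 heft.py pics/la.png
```

```text
time: 6.4
eef_pos: [0.5146, 0.1845, 0.237]
orientation: [0.0, 0.998, 0.064, -0.001]
force: [0.1, -1.2, -1.5]
gripper_width: 0.681
[-0.1  -0.31 -1.65] [0.51 0.99 0.58] [-39.77 -40.6 ] 6.6 [0.5147176  0.18446347 0.23743117] 0.6827116892003102
```

View pics/la.png

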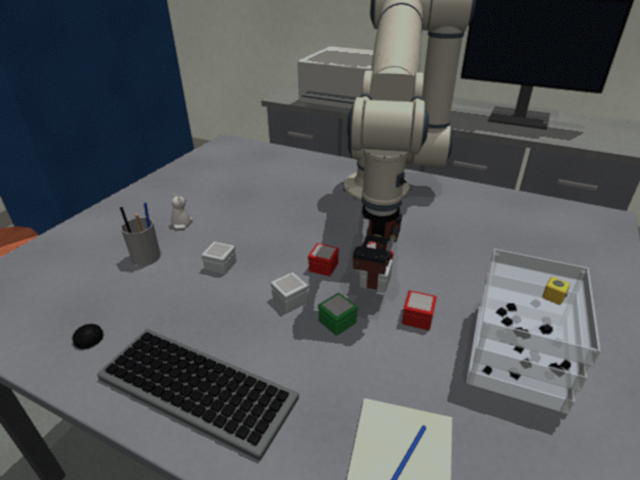

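Tin_a hangs in the jaws, 44 mm up, pulling about 1.65 N (0.17 kg), so it's a light one. I'll set it down and release.

```bash
python3 -m pendant '[{"linear":[0,0,0.012],"angular":[0,0,0],"jaw":1},{"linear":[0,0,0.012],"angular":[0,0,0],"jaw":1},{"linear":[0,0,0.01],"angular":[0,0,0],"jaw":1},{"linear":[0,0,0.006],"angular":[0,0,0],"jaw":1},{"linear":[0,0,0.003],"angular":[0,0,0],"jaw":1},{"linear":[0,0,0.0015],"angular":[0,0,0],"jaw":1},{"linear":[0,0,0],"angular":[0,0,0],"jaw":1},{"linear":[0,0,0],"angular":[0,0,0],"jaw":1},{"linear":[0,0,0],"angular":[0,0,0],"jaw":1}]' 12
python3 need.py .5145 .184 .193 .125
python3 -m pendant '[{"linear":[0,0,0],"angular":[0,0,0],"jaw":0},{"linear":[0,0,0],"angular":[0,0,0],"jaw":0},{"linear":[0,0,0],"angular":[0,0,0],"jaw":0},{"linear":[0,0,0],"angular":[0,0,0],"jaw":0},{"linear":[0,0,0],"angular":[0,0,0],"jaw":0}]' 12
python3 need.py .606 .016 .32 -.46
```

```text
time: 7.5
eef_pos: [0.5149, 0.1845, 0.1936]
orientation: [-0.0, 0.998, 0.064, 0.0]
force: [1.6, -0.3, -1.4]
gripper_width: 0.685
t 7.5 eef [0.5149 0.1845 0.1936] F [ 1.6  -0.27 -1.41] w 0.685
rot(tool) [-0.0001 -0.0009  0.004 ] shift now-axes [-0.0005  0.0005  0.0006] shift target-axes [-0.0005  0.0005  0.0006]
time: 8.0
eef_pos: [0.5148, 0.1845, 0.1932]
orientation: [-0.0, 0.998, 0.064, 0.0]
force: [0.1, -0.1, -0.4]
gripper_width: 0.997
t 8.0 eef [0.5148 0.1845 0.1932] F [ 0.1  -0.09 -0.37] w 0.997
rot(tool) [-1.00e-04 -2.00e-04  5.89e-01] shift now-axes [ 0.0688  0.1788 -0.1268] shift target-axes [ 0.1566  0.1105 -0.1268]
```

```bash
python3 -m pendant '[{"linear":[0,0,-0.02],"angular":[0,0,0],"jaw":0},{"linear":[0,0,-0.03],"angular":[0,0,0],"jaw":0},{"linear":[0,0,-0.035],"angular":[0,0,0],"jaw":0},{"linear":[0,0,-0.035],"angular":[0,0,0],"jaw":0},{"linear":[0,0,0],"angular":[0,0,0.118],"jaw":0},{"linear":[0,0,0],"angular":[0,0,0.118],"jaw":0},{"linear":[0,0,0],"angular":[0,0,0.118],"jaw":0},{"linear":[0,0,0],"angular":[0,0,0.118],"jaw":0},{"linear":[0,0,0],"angular":[0,0,0.117],"jaw":0},{"linear":[0.031,0.022,0],"angular":[0,0,0],"jaw":0},{"linear":[0.031,0.022,0],"angular":[0,0,0],"jaw":0},{"linear":[0.031,0.022,0],"angular":[0,0,0],"jaw":0},{"linear":[0.031,0.022,0],"angular":[0,0,0],"jaw":0},{"linear":[0.0325,0.0225,0],"angular":[0,0,0],"jaw":0},{"linear":[0,0,0],"angular":[0,0,0],"jaw":0},{"linear":[0,0,0],"angular":[0,0,0],"jaw":0},{"linear":[0,0,0],"angular":[0,0,0],"jaw":0}]' 12
python3 need.py .606 .016 .193 -.46
python3 - <<'E'
from bench import eyes
import cv2
p=eyes.grab_frame("wrist")
cv2.imwrite("pics/w2.png",cv2.cvtColor(p["frame"],cv2.COLOR_RGB2BGR))
E
```

```text
time: 9.7
eef_pos: [0.6056, 0.0168, 0.3131]
orientation: [-0.0, 0.974, -0.228, -0.0]
force: [-0.4, -0.2, 0.1]
gripper_width: 1.001
t 9.7 eef [0.6056 0.0168 0.3131] F [-0.37 -0.21  0.06] w 1.001
rot(tool) [-0.0003  0.0005  0.0007] shift now-axes [0.0007 0.0006 0.1201] shift target-axes [0.0007 0.0005 0.1201]
```

View pics/w2.png

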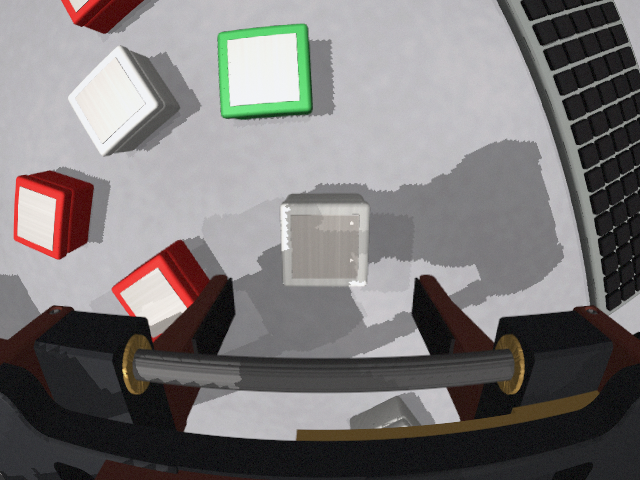

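Tin_b is centred at (325,245) and square to the jaws. Tin_a stands at (118,100). I'll descend and grip.

```bash
python3 -m pendant '[{"linear":[0.0005,0.0005,0.03],"angular":[0,0,0],"jaw":0},{"linear":[0,0,0.03],"angular":[0,0,0],"jaw":0},{"linear":[0,0,0.03],"angular":[0,0,0],"jaw":0},{"linear":[0,0,0.02],"angular":[0,0,0],"jaw":0},{"linear":[0,0,0.01],"angular":[0,0,0],"jaw":0},{"linear":[0,0,0],"angular":[0,0,0],"jaw":0},{"linear":[0,0,0],"angular":[0,0,0],"jaw":0},{"linear":[0,0,0],"angular":[0,0,0],"jaw":1},{"linear":[0,0,0],"angular":[0,0,0],"jaw":1},{"linear":[0,0,0],"angular":[0,0,0],"jaw":1},{"linear":[0,0,0],"angular":[0,0,0],"jaw":1},{"linear":[0,0,0],"angular":[0,0,0],"jaw":1},{"linear":[0,0,0],"angular":[0,0,0],"jaw":1},{"linear":[0,0,0],"angular":[0,0,0],"jaw":1},{"linear":[0,0,0],"angular":[0,0,0],"jaw":1}]' 12
python3 -m pendant '[{"linear":[0,0,-0.01],"angular":[0,0,0],"jaw":1},{"linear":[0,0,-0.015],"angular":[0,0,0],"jaw":1},{"linear":[0,0,-0.01],"angular":[0,0,0],"jaw":1},{"linear":[0,0,-0.01],"angular":[0,0,0],"jaw":1},{"linear":[0,0,0],"angular":[0,0,0],"jaw":1},{"linear":[0,0,0],"angular":[0,0,0],"jaw":1},{"linear":[0,0,0],"angular":[0,0,0],"jaw":1},{"linear":[0,0,0],"angular":[0,0,0],"jaw":1},{"linear":[0,0,0],"angular":[0,0,0],"jaw":1}]' 12
python3 heft.py pics/lb.png
```

```text
time: 11.25
eef_pos: [0.6062, 0.0153, 0.1937]
orientation: [-0.0, 0.974, -0.228, 0.0]
force: [-2.1, 0.2, 5.4]
gripper_width: 0.687
time: 12.15
eef_pos: [0.606, 0.0153, 0.2375]
orientation: [0.0, 0.974, -0.228, -0.001]
force: [0.2, 0.2, -5.4]
gripper_width: 0.684
[ 0.11 -0.06 -4.35] [0.61 0.38 0.2 ] [-48.73 -42.44] 12.35 [0.60612547 0.01533422 0.23796634] 0.6806990501971477
```

View pics/lb.png

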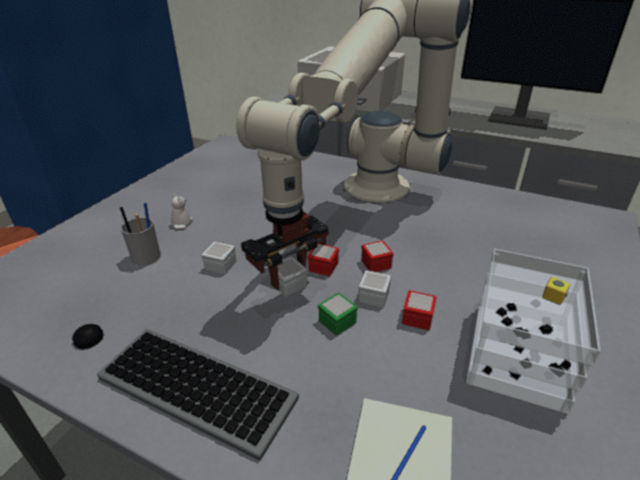

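Tin_b is clear of the desk and pulls about 4.4 N (0.44 kg), so it's probably the heavy one. I'll set it back and heft c.

```bash
python3 -m pendant '[{"linear":[0,0,0.012],"angular":[0,0,0],"jaw":1},{"linear":[0,0,0.012],"angular":[0,0,0],"jaw":1},{"linear":[0,0,0.01],"angular":[0,0,0],"jaw":1},{"linear":[0,0,0.006],"angular":[0,0,0],"jaw":1},{"linear":[0,0,0.003],"angular":[0,0,0],"jaw":1},{"linear":[0,0,0.001],"angular":[0,0,0],"jaw":1},{"linear":[0,0,0],"angular":[0,0,0],"jaw":1},{"linear":[0,0,0],"angular":[0,0,0],"jaw":1},{"linear":[0,0,0],"angular":[0,0,0],"jaw":1}]' 12
python3 -m pendant '[{"linear":[0,0,0],"angular":[0,0,0],"jaw":0},{"linear":[0,0,0],"angular":[0,0,0],"jaw":0},{"linear":[0,0,0],"angular":[0,0,0],"jaw":0},{"linear":[0,0,0],"angular":[0,0,0],"jaw":0},{"linear":[0,0,0],"angular":[0,0,0],"jaw":0}]' 12
python3 need.py .5714 -.203 .32 .124
```

```text
time: 13.25
eef_pos: [0.6063, 0.0153, 0.1946]
orientation: [-0.0, 0.974, -0.228, 0.0]
force: [0.2, 0.0, -4.1]
gripper_width: 0.685
time: 13.75
eef_pos: [0.6062, 0.0153, 0.1945]
orientation: [-0.0, 0.974, -0.228, 0.0]
force: [-0.2, -0.3, 0.1]
gripper_width: 1.002
t 13.75 eef [0.6062 0.0153 0.1945] F [-0.22 -0.27  0.06] w 1.002
rot(tool) [-1.00e-04 -6.00e-04 -5.84e-01] shift now-axes [ 0.0658  0.2111 -0.1256] shift target-axes [-0.0616  0.2123 -0.1255]
```

```bash
python3 -m pendant '[{"linear":[0,0,-0.02],"angular":[0,0,0],"jaw":0},{"linear":[0,0,-0.03],"angular":[0,0,0],"jaw":0},{"linear":[0,0,-0.035],"angular":[0,0,0],"jaw":0},{"linear":[0,0,-0.035],"angular":[0,0,0],"jaw":0},{"linear":[0,0,0],"angular":[0,0,-0.117],"jaw":0},{"linear":[0,0,0],"angular":[0,0,-0.117],"jaw":0},{"linear":[0,0,0],"angular":[0,0,-0.117],"jaw":0},{"linear":[0,0,0],"angular":[0,0,-0.117],"jaw":0},{"linear":[0,0,0],"angular":[0,0,-0.116],"jaw":0},{"linear":[-0.0103,0.0354,0],"angular":[0,0,0],"jaw":0},{"linear":[-0.0103,0.0354,0],"angular":[0,0,0],"jaw":0},{"linear":[-0.0103,0.0354,0],"angular":[0,0,0],"jaw":0},{"linear":[-0.0103,0.0354,0],"angular":[0,0,0],"jaw":0},{"linear":[-0.0103,0.0354,0],"angular":[0,0,0],"jaw":0},{"linear":[-0.0103,0.0354,0],"angular":[0,0,0],"jaw":0},{"linear":[0,0,0],"angular":[0,0,0],"jaw":0},{"linear":[0,0,0],"angular":[0,0,0],"jaw":0},{"linear":[0,0,0],"angular":[0,0,0],"jaw":0}]' 12
python3 need.py .5714 -.203 .193 .124
python3 - <<'E'
from bench import eyes
import cv2
p=eyes.grab_frame("wrist")
cv2.imwrite("pics/w3.png",cv2.cvtColor(p["frame"],cv2.COLOR_RGB2BGR))
E
```

```text
time: 15.55
eef_pos: [0.5713, -0.2023, 0.3141]
orientation: [-0.0, 0.998, 0.062, 0.0]
force: [0.2, -0.1, 0.2]
gripper_width: 0.997
t 15.55 eef [ 0.5713 -0.2023  0.3141] F [ 0.15 -0.1   0.22] w 0.997
rot(tool) [-0.0005 -0.0001  0.0007] shift now-axes [0.     0.0008 0.1211] shift target-axes [0.     0.0007 0.1211]
```

View pics/w3.png

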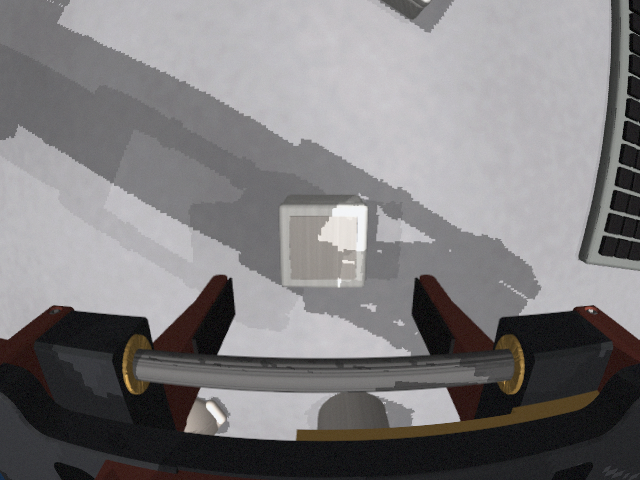

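Tin_c is centred at (324,245) and square. The cat at (205,415) and the cup at (352,410) are well clear. I'll grip and heft it.

```bash
python3 -m pendant '[{"linear":[0,0.0005,0.03],"angular":[0,0,0],"jaw":0},{"linear":[0,0,0.03],"angular":[0,0,0],"jaw":0},{"linear":[0,0,0.03],"angular":[0,0,0],"jaw":0},{"linear":[0,0,0.02],"angular":[0,0,0],"jaw":0},{"linear":[0,0,0.011],"angular":[0,0,0],"jaw":0},{"linear":[0,0,0],"angular":[0,0,0],"jaw":0},{"linear":[0,0,0],"angular":[0,0,0],"jaw":0},{"linear":[0,0,0],"angular":[0,0,0],"jaw":1},{"linear":[0,0,0],"angular":[0,0,0],"jaw":1},{"linear":[0,0,0],"angular":[0,0,0],"jaw":1},{"linear":[0,0,0],"angular":[0,0,0],"jaw":1},{"linear":[0,0,0],"angular":[0,0,0],"jaw":1},{"linear":[0,0,0],"angular":[0,0,0],"jaw":1},{"linear":[0,0,0],"angular":[0,0,0],"jaw":1},{"linear":[0,0,0],"angular":[0,0,0],"jaw":1}]' 12
python3 -m pendant '[{"linear":[0,0,-0.01],"angular":[0,0,0],"jaw":1},{"linear":[0,0,-0.015],"angular":[0,0,0],"jaw":1},{"linear":[0,0,-0.01],"angular":[0,0,0],"jaw":1},{"linear":[0,0,-0.01],"angular":[0,0,0],"jaw":1},{"linear":[0,0,0],"angular":[0,0,0],"jaw":1},{"linear":[0,0,0],"angular":[0,0,0],"jaw":1},{"linear":[0,0,0],"angular":[0,0,0],"jaw":1},{"linear":[0,0,0],"angular":[0,0,0],"jaw":1},{"linear":[0,0,0],"angular":[0,0,0],"jaw":1}]' 12
python3 heft.py pics/lc.png
```

```text
time: 17.1
eef_pos: [0.5713, -0.2037, 0.1937]
orientation: [0.0, 0.998, 0.062, 0.0]
force: [-0.6, -0.8, 4.1]
gripper_width: 0.686
time: 18.0
eef_pos: [0.571, -0.2035, 0.2375]
orientation: [-0.0, 0.998, 0.062, -0.0]
force: [0.8, 0.9, -3.0]
gripper_width: 0.682
[ 0.25  0.69 -1.76] [0.61 0.48 0.33] [-46.76 -40.62] 18.2 [ 0.57113037 -0.20358634  0.23794423] 0.6822113088715549
```

View pics/lc.png

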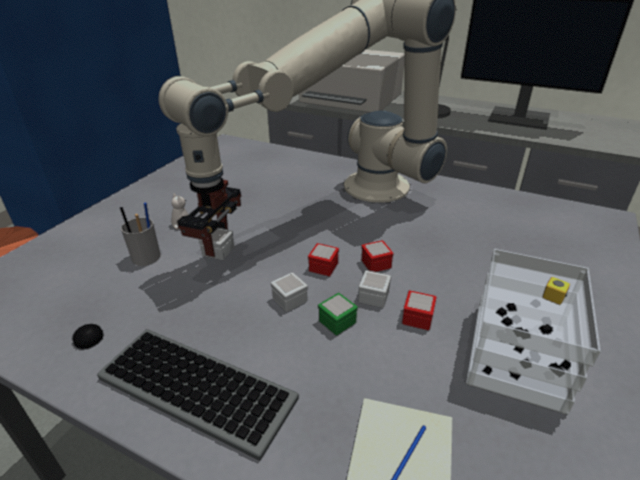

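Tin_c pulls about 1.76 N (0.18 kg), so it's light. That leaves tin_b as the heavy one at 4.35 N. I'll set c down.

```bash
python3 -m pendant '[{"linear":[0,0,0.012],"angular":[0,0,0],"jaw":1},{"linear":[0,0,0.012],"angular":[0,0,0],"jaw":1},{"linear":[0,0,0.01],"angular":[0,0,0],"jaw":1},{"linear":[0,0,0.006],"angular":[0,0,0],"jaw":1},{"linear":[0,0,0.003],"angular":[0,0,0],"jaw":1},{"linear":[0,0,0.0015],"angular":[0,0,0],"jaw":1},{"linear":[0,0,0],"angular":[0,0,0],"jaw":1},{"linear":[0,0,0],"angular":[0,0,0],"jaw":1},{"linear":[0,0,0],"angular":[0,0,0],"jaw":1}]' 12
python3 -m pendant '[{"linear":[0,0,0],"angular":[0,0,0],"jaw":0},{"linear":[0,0,0],"angular":[0,0,0],"jaw":0},{"linear":[0,0,0],"angular":[0,0,0],"jaw":0},{"linear":[0,0,0],"angular":[0,0,0],"jaw":0},{"linear":[0,0,0],"angular":[0,0,0],"jaw":0},{"linear":[0,0,-0.02],"angular":[0,0,0],"jaw":0},{"linear":[0,0,-0.03],"angular":[0,0,0],"jaw":0},{"linear":[0,0,-0.035],"angular":[0,0,0],"jaw":0},{"linear":[0,0,-0.035],"angular":[0,0,0],"jaw":0},{"linear":[0,0,0],"angular":[0,0,0.117],"jaw":0},{"linear":[0,0,0],"angular":[0,0,0.117],"jaw":0},{"linear":[0,0,0],"angular":[0,0,0.117],"jaw":0},{"linear":[0,0,0],"angular":[0,0,0.117],"jaw":0},{"linear":[0,0,0],"angular":[0,0,0.116],"jaw":0},{"linear":[0,0,0],"angular":[0,0,0],"jaw":0},{"linear":[0,0,0],"angular":[0,0,0],"jaw":0}]' 12
python3 need.py .6062 .0153 .32 -.46
```

```text
time: 19.1
eef_pos: [0.5713, -0.2036, 0.1939]
orientation: [0.0, 0.998, 0.062, 0.0]
force: [0.2, -0.0, -1.2]
gripper_width: 0.683
time: 20.7
eef_pos: [0.5711, -0.2036, 0.3136]
orientation: [-0.0, 0.974, -0.226, -0.0]
force: [0.3, -0.1, 1.0]
gripper_width: 1.0
t 20.7 eef [ 0.5711 -0.2036  0.3136] F [ 0.31 -0.12  1.04] w 1.0
rot(tool) [-0.      0.      0.0032] shift now-axes [-0.0651 -0.2119 -0.0064] shift target-axes [-0.0657 -0.2117 -0.0064]
```

```bash
python3 -m pendant '[{"linear":[-0.011,-0.0353,0],"angular":[0,0,0.003],"jaw":0},{"linear":[-0.011,-0.0353,0],"angular":[0,0,0],"jaw":0},{"linear":[-0.011,-0.0353,0],"angular":[0,0,0],"jaw":0},{"linear":[-0.011,-0.0353,0],"angular":[0,0,0],"jaw":0},{"linear":[-0.011,-0.0353,0],"angular":[0,0,0],"jaw":0},{"linear":[-0.0105,-0.0353,0],"angular":[0,0,0],"jaw":0},{"linear":[0,0,0],"angular":[0,0,0],"jaw":0},{"linear":[0,0,0],"angular":[0,0,0],"jaw":0},{"linear":[0,0,0],"angular":[0,0,0],"jaw":0}]' 12
python3 need.py .6062 .0153 .193 -.46
python3 - <<'E'
from bench import eyes
import cv2
p=eyes.grab_frame("wrist")
cv2.imwrite("pics/w4.png",cv2.cvtColor(p["frame"],cv2.COLOR_RGB2BGR))
E
```

```text
time: 21.6
eef_pos: [0.607, 0.0144, 0.3136]
orientation: [0.0, 0.973, -0.229, -0.0]
force: [0.0, -0.1, 0.3]
gripper_width: 0.999
t 21.6 eef [0.607  0.0144 0.3136] F [ 0.   -0.13  0.26] w 0.999
rot(tool) [ 0.0006 -0.0001 -0.0026] shift now-axes [-0.0011 -0.0006  0.1206] shift target-axes [-0.0011 -0.0005  0.1206]
```

View pics/w4.png

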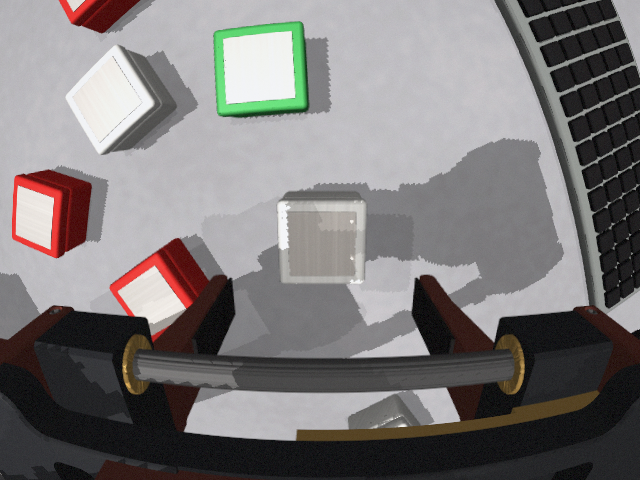

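Tin_b is at (322,242), upright and square. I'll grip it and raise it 14 cm.

```bash
python3 -m pendant '[{"linear":[-0.001,-0.0005,0.03],"angular":[0,0,-0.0025],"jaw":0},{"linear":[0,0,0.03],"angular":[0,0,0],"jaw":0},{"linear":[0,0,0.03],"angular":[0,0,0],"jaw":0},{"linear":[0,0,0.02],"angular":[0,0,0],"jaw":0},{"linear":[0,0,0.01],"angular":[0,0,0],"jaw":0},{"linear":[0,0,0],"angular":[0,0,0],"jaw":0},{"linear":[0,0,0],"angular":[0,0,0],"jaw":0},{"linear":[0,0,0],"angular":[0,0,0],"jaw":1},{"linear":[0,0,0],"angular":[0,0,0],"jaw":1},{"linear":[0,0,0],"angular":[0,0,0],"jaw":1},{"linear":[0,0,0],"angular":[0,0,0],"jaw":1},{"linear":[0,0,0],"angular":[0,0,0],"jaw":1},{"linear":[0,0,0],"angular":[0,0,0],"jaw":1},{"linear":[0,0,0],"angular":[0,0,0],"jaw":1},{"linear":[0,0,0],"angular":[0,0,0],"jaw":1}]' 13
python3 -m pendant '[{"linear":[0,0,-0.01],"angular":[0,0,0],"jaw":1},{"linear":[0,0,-0.015],"angular":[0,0,0],"jaw":1},{"linear":[0,0,-0.015],"angular":[0,0,0],"jaw":1},{"linear":[0,0,-0.02],"angular":[0,0,0],"jaw":1},{"linear":[0,0,-0.02],"angular":[0,0,0],"jaw":1},{"linear":[0,0,-0.02],"angular":[0,0,0],"jaw":1},{"linear":[0,0,-0.02],"angular":[0,0,0],"jaw":1},{"linear":[0,0,-0.01],"angular":[0,0,0],"jaw":1},{"linear":[0,0,-0.01],"angular":[0,0,0],"jaw":1},{"linear":[0,0,0],"angular":[0,0,0],"jaw":1},{"linear":[0,0,0],"angular":[0,0,0],"jaw":1},{"linear":[0,0,0],"angular":[0,0,0],"jaw":1},{"linear":[0,0,0],"angular":[0,0,0],"jaw":1},{"linear":[0,0,0],"angular":[0,0,0],"jaw":1},{"linear":[0,0,0],"angular":[0,0,0],"jaw":1},{"linear":[0,0,0],"angular":[0,0,0],"jaw":1}]' 13
python3 heft.py pics/fin.png
python3 - <<'E'
from bench import eyes
from h import *
ps={"top":eyes.grab_frame("top"),"scene":eyes.grab_frame("scene")}
for n,k,uv in[("scene","a",(375,281)),("scene","c",(219,250)),("top","a",(271,237)),("top","c",(417,235))]:
    p=ps[n]; r=fit(p,lidmask(p),back(p,uv,.05)[:2]); print(n,k,r.x.round(4),round(r.fun,3))
cv2.imwrite("pics/fint.png",cv2.cvtColor(ps["top"]["frame"],cv2.COLOR_RGB2BGR))
E
```

```text
time: 23.15
eef_pos: [0.6065, 0.0161, 0.1942]
orientation: [-0.0, 0.974, -0.228, 0.0]
force: [-0.2, -0.1, 3.2]
gripper_width: 0.683
time: 24.75
eef_pos: [0.6063, 0.0161, 0.3335]
orientation: [0.0, 0.974, -0.228, -0.0]
force: [-0.1, -0.6, -4.8]
gripper_width: 0.682
[-0.01  0.24 -5.11] [0.23 0.49 0.13] [-48.2 -43.4] 24.95 [0.60635788 0.01607836 0.33368957] 0.6800183723766418
scene a [0.5153 0.1853 1.6986] 0.254
scene c [ 0.5712 -0.2017  0.1216] 0.086
top a [0.5151 0.1823 0.1235] 0.121
top c [ 0.5711 -0.2044  1.6831] 0.073
```

View pics/fin.png

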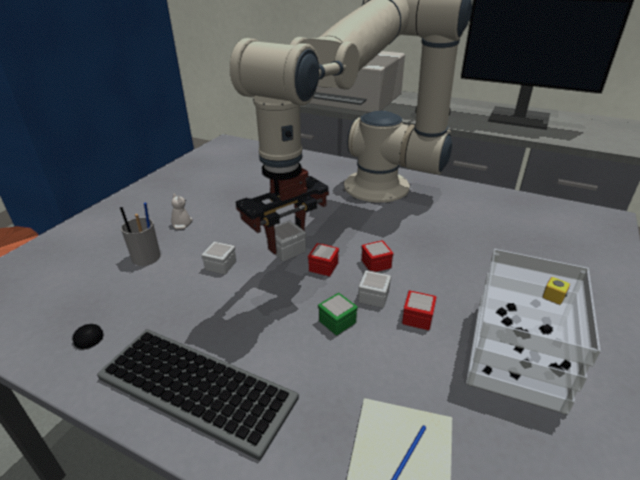

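View pics/fint.png

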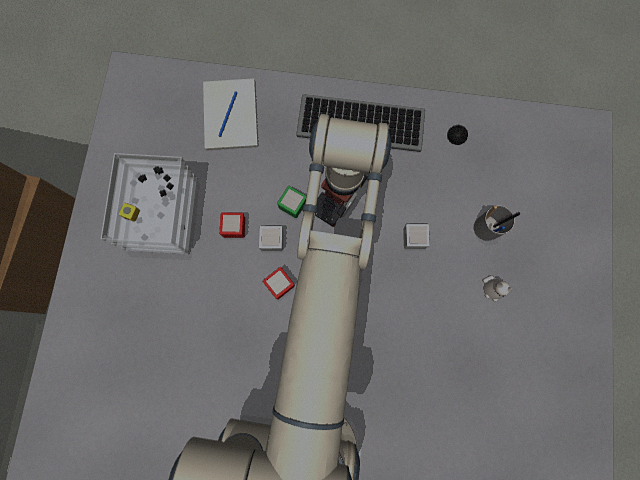

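Tin_b is held upright at scene (289,240), raised 14 cm and pulling about 5 N. Tins a and c stand within 1 mm of their starting places. The cat, cup and cube haven't moved. I'll hand it in.

```bash
python3 -c "
from bench import order; print(order.finish_job())"
```

```text
the job is handed in; nothing more can be done
None
```

I hefted the three plain tins in the order left, middle, right, each about 44 mm up at a 12 N grip. I set each one back where it stood. The middle tin (tin_b) is the heavy one, and I handed in the job while holding it up.

| Tin | Pull on the wrist | Mass |
|---|---|---|
| tin_a (left) | about 1.65 N | 0.17 kg |
| tin_b (middle) | about 4.35 N, and 5.1 N on the final hold | 0.44–0.52 kg |
| tin_c (right) | about 1.76 N | 0.18 kg |

**Final hold:** tin_b is upright and still at a 13 N grip, its underside about 14 cm above the desk. The job took about 25 s of the 72 s allowed.

**Other tins:** tin_a and tin_c stand within about 1 mm of their starting places when I compare pictures from the same camera.

**Bystanders:** the cat, pen cup and fidget cube look unmoved in the last pictures, checked by eye.

**Disagreements:**
- The top and scene cameras differ by 2–3 mm in y, which is within the calibration error.
- The fit for tin_a in the scene view was poorer than the others, but its position agreed with the other views.
- The two readings for tin_b differ by about 0.8 N, which doesn't change which tin is heaviest.

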